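Pop a used ECU out of the bench test dock and trap it before it slides off

TASK

The engine control unit (ECU) in the sloping test dock has been read and has to come off the plug: with one fingertip press the red release tab beside the chute so that the spring ejector pops the unit out, and with the other finger trap it as it comes, before it slides away down the chute. The unit is only to be stopped, never lifted, and the other parts on the bench are left alone. Finish while holding: one finger still keeping the tab down, the other keeping the popped unit still on the chute, ready for me to take off.

Things in the scene. Friction and masses are not known exactly. Their poses are not given: they have to be found in the camera images.
- dock: bench test dock, fixed: dark steel base plate 270 x 160 x 8 mm with a sloping grey chute on it. Origin: centre of the plate's underside, on the bench; x level in the uphill direction, z up. The chute's open low end is at x = -0.13 m; the black plug head at the high end, top 0.16 m above the bench, begins at x = +0.06. Two spring pins in it push the ECU with about 6 N, stroke 14 mm
- chute: the dock's chute, 20 degree slope. Frame tilted with it: x uphill, y left when looking uphill, z square off its surface. Origin: on the sliding surface, mid-width, under the front face of the plugged-in ECU (61 mm above the bench). White slick strips (z = 0) and the side guides (inner faces y = +-37 mm, 6 mm thick, 8 mm high) run down to x about -90 mm: open end, no stop. Plug head from x = 114 mm
- tab (a joint): red release tab, a rocker latch outside the left (+y) guide, rad: 0 at rest, grows as its pad is pressed down, stop at 0.16. Pivot at chute x = 15 mm; its nose at x = 71 mm hooks the ECU's left screw ear and frees it at about 0.08 to 0.1 rad (pad about 5 mm down); keep the pad about 8 mm down. Spring return; pressing takes 4 to 10 N
- tab_pad (a point): centre of the top of the red pad, at chute x = -39, y = +66, z = +24 mm at rest (70 mm above the bench); pad level at rest, 24 mm along the chute, 24 across, 6 thick; goes straight down about 8.5 mm to its stop. Even then its top is 15 mm above the sliding surface abreast of it; a second fingertip level with it in the chute abreast of the pad clears the surface and stands about 30 mm before the ECU
- ecu: the ECU to eject: loose silver finned case, 104 mm long with its black socket (uphill end), 72 wide, 28 high, about 0.4 kg. Origin: centre of its underside; x uphill, z out of its top. Plugged in: origin at chute x = +52 mm, front face at x = 0. Once freed it springs out and slides on by itself, off the open end in under a second: the blocking finger must be in the chute before the tab goes down
- spray_can: bystander: loose contact-cleaner can, silver with a yellow band, 58 mm diameter, 135 mm high, origin at its underside's centre; leave alone
- pedal: bystander: loose black accelerator-pedal module, about 125 x 62 x 55 mm, origin at its underside's centre; leave alone
- spare_ecu: bystander: another, dark ECU lying loose on the bench, 115 x 108 x 34 mm, origin at its underside's centre; leave alone
Not all that is in view belongs to the job. Leave any purple look-alike of the ecu alone.

How it is judged:
On the way, in this order (a step that is already met when the one before it is completed fails the run):
1. the tab is pressed and the ejector has popped the ECU at least 10 mm off the plug (value of joint tab above 0.05 rad and x of ecu in the frame of chute below 0.042 m).
2. one finger keeps the tab down while the other has brought the ECU to a stop on the chute (contact force between the fingers and ecu above 0.15 N and value of joint tab above 0.06 rad and x of ecu in the frame of chute between -0.013 and 0.04 m and z of ecu in the frame of chute between -0.006 and 0.006 m and linear speed of ecu below 0.02 m/s), for 0.3 s.
At the end, for the whole second after the job is handed in: the tab is held down (joint above 0.06 rad) and the ECU stands still (under 20 mm/s) on the chute against a finger (more than 0.15 N), 12 to 65 mm down the chute from its plugged-in place and within 6 mm of its sliding height; the bystanders are within 20 mm of where they were (all of step 2 and distance of each of spray_can, pedal, spare_ecu from where it was at the start of the episode below 0.02 m); the arm keeps its last pose, push and grip.
It fails at once if the ECU slid away: more than 85 mm down the chute (x of ecu in the frame of chute below -0.033 m).
It fails at once if the ECU was lifted off the chute (more than 15 mm) (z of ecu in the frame of chute above 0.015 m).
It fails at once if a bystander was moved more than 20 mm (distance of any of spray_can, pedal, spare_ecu from where it was at the start of the episode above 0.02 m).
It also fails if it takes over 32 s, if anything falls off the work surface, if the arm or the gripper's body presses on something with over 40 N, if the wrist force passes 120 N, or if a joint passes its speed limit or range.

ROBOT

A 7-joint arm with a two-finger parallel gripper is mounted at the origin on the work surface. World frame = base frame: x ahead of the robot, y to its left, z up, the work surface at z = 0. Lengths are in m, angles in rad, forces in N, time in s.
With the tool pointing down it reaches from about 0.425 to 0.875 m from the base axis. Payload 4.7 kg.
Tool frame: the origin (TCP) lies at the very end of the fingers, on their centre line; the grasp point (between the pads) lies 19 mm behind it; z points along the fingers, y is the line along which they close (so a half turn about z gives the same grasp; the last joint's range is limited). The gripper opens to 87 mm and grips with 3 to 60 N. Pads are 19 mm wide; open, the fingers measure 117 mm over their backs; the gripper's body (75 mm by 190 mm) begins 51 mm behind the grasp point.
Start: joints at [1.131, 0.321, -0.07, 1.45, 0.023, 1.371, -0.057], TCP at [0.285, -0.584, 0.203] pointing down, gripper open.
Joint ranges: [-2.86, 2.86], [-0.3, 2.09], [-1.38, 1.24], [0.06, 2.45], [-1.56, 4.7], [0.09, 2.05], [-2.69, 2.69]. Speed limits (rad/s): [2.57, 2.57, 3.14, 3.14, 3.14, 3.14, 3.14].

INTERFACE

Orientations are given as a rotation vector (axis times angle).
In Python, from bench import ctrl, imaging, ticket gives the robot as it stands.
- The arm moves only by the tool jog_arm, never from a script. Its argument "rows" is text: rows parted by semicolons, each of 7 numbers parted by spaces: the shift along the tool's x, y, z in cm, then the turn, a rotation vector about the tool's x, y, z in rad, then the closure, from -1 (fully open) to 1 (shut), so that 0 is half open. A call has 1 to 5 rows; each row shifts and turns the commanded pose from where the row before left it, along the tool's axes as they then stand; what a row does not reach is not made up. A row lasts 1/8 s, in which the tool goes at most 62.5 mm and 10.7 degrees, less where a joint would pass 70% of its speed; a pose out of reach is approached as far as the arm can. A call with a gripper value outside its range is refused whole. The fingers move at their own pace and stop on an object; "force" is the grip in N (left out, the last holds). Time passes only in rows, so rows that do not move let the fingers close. It gives the time, the measured TCP pose, the force, the opening and the grip force at its end, in the units of the state.
- ctrl.get_state(): the state, without advancing time (a new reading comes with each control period).
- imaging.get_image(name): name is "side" or "top"; returns a dict with "img" (480x640x3 uint8, blue, green, red), "vertical_fov" (degrees; the focal length in pixels is half the picture's height over the tangent of half this angle, whatever the lens; pixels are square), "cx", "cy" (the principal point, pixels), "origin" and "orientation" of the camera in the world. Camera axes: x right, y down, z forward; pixel columns grow to the right and rows downward; lengths in m; the calibration is good to about 2 mm. A picture is of the moment at which its call begins. There is no depth.
- ticket.close_job(): hands the job in; it is judged then, once.
The state is a dict: "time": time; "joint_positions": joint angles; "qd": joint speeds; "joint_torque": joint torques, N m; "position": TCP position; "tool_rot": TCP orientation; "ft_force": force on the tool from outside, world axes, zero at the start; "torque": the same for the moment, N m; "grip_width": opening from 0.0 (shut) to 1.0 (fully open); "grip_force": force on a finger pad.
Only numpy, scipy, OpenCV 4.12 (cv2) and the standard library are available. Lean on these libraries where they do the work, as an engineer would, in place of code of your own. Each camera call takes 0.05 s, during which the arm holds its last target. There are 200 camera calls.

## Working session

There is one attempt and no reset: what is moved stays moved. The work goes in short steps, Python scripts to look and compute and a tool call to move; the robot and the scene stay as the last step left them, time stands still between calls to the robot, and variables do not carry over. Pictures are saved under pics/ and viewed, at most 10 in all, crops included, and the job is handed in when it is done.

Besides the shell and the picture viewer there is one more tool, called after ">>>" as a command line: name --argument value ..., lists and objects as JSON in quotes. jog_arm: Moves the arm, as the interface text tells. Its arguments: {"type":"object","properties":{"rows":{"type":"string"},"force":{"type":"number"}},"required":["rows"]}

```bash
mkdir -p pics; cat > h.py <<'E'
import numpy as np, cv2
from scipy.spatial.transform import Rotation as R
from bench import ctrl, imaging, ticket
def cam(n):
    d=imaging.get_image(n); return d
E
python3 - <<'E'
from h import *
for n in("side","top"):
    d=cam(n); cv2.imwrite(f"pics/{n}0.png",d["img"])
    print(n,{k:v for k,v in d.items() if k!="img"})
s=ctrl.get_state(); print(s)
E
```

```text
side {'vertical_fov': 57.45725371564832, 'cx': 319.52123599036474, 'cy': 238.34315796682702, 'origin': array([0.48032361, 0.85290325, 0.565046  ]), 'orientation': array([-0.17130874,  2.64754192, -1.56148329])}
top {'vertical_fov': 48.166154210893694, 'cx': 320.791667798867, 'cy': 242.04426435152658, 'origin': array([0.3964211, 0.0174775, 1.0762858]), 'orientation': array([-2.13380709,  2.11556435, -0.21033266])}
{'time': 0.1, 'joint_positions': array([ 1.13110605,  0.32169828, -0.07006463,  1.45157438,  0.02258873,
        1.37078256, -0.05690147]), 'qd': array([-9.50837352e-04, -3.61808923e-04,  1.45035226e-03, -2.55418101e-03,
       -1.28712796e-03,  2.18516907e-05,  1.39424426e-03]), 'joint_torque': array([ 6.66454889e-05, -4.92571163e+01, -4.05782517e-01, -3.13395560e+01,
       -6.42432296e-02,  3.95049923e-02,  9.58737337e-05]), 'position': array([ 0.28465787, -0.58376239,  0.20159287]), 'tool_rot': array([-3.05950054e+00, -7.06357819e-01,  7.28135112e-04]), 'ft_force': array([ 0.19186888,  0.6177406 , -0.79083443]), 'torque': array([0.01460159, 0.04001596, 0.00621002]), 'grip_force': 0.0, 'grip_width': 0.9998000684285904}
```

View pics/side0.png

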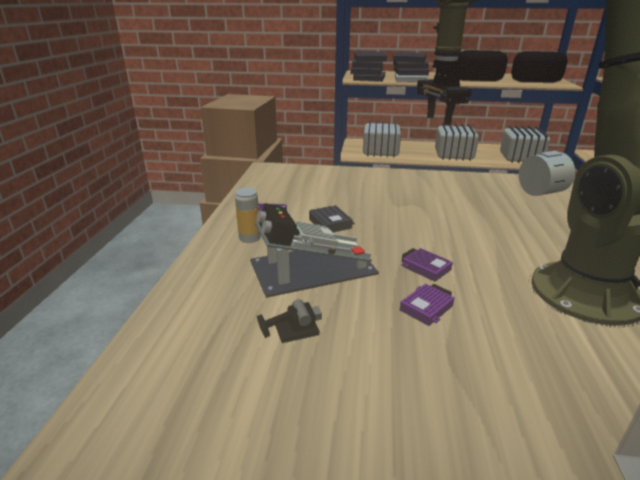

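View pics/top0.png

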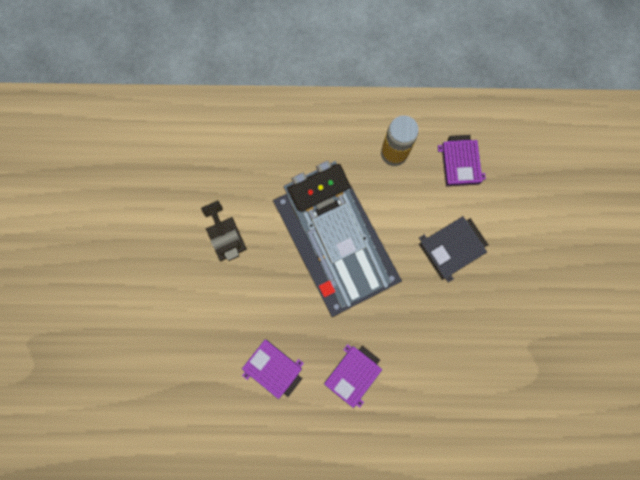

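The top view shows the dock's plate at about px (275,200)–(400,280), with the red pad at (327,289). Uphill points up-left. The can is at (400,140) and the pedal at (225,235). I'll enlarge this area for precise pixels.

```bash
python3 - <<'E'
import cv2
a=cv2.imread("pics/top0.png")[155:325,260:415]
cv2.imwrite("pics/c1.png",cv2.resize(a,None,fx=3.5,fy=3.5,interpolation=cv2.INTER_CUBIC))
a=cv2.imread("pics/side0.png")[195:300,240:385]
cv2.imwrite("pics/c2.png",cv2.resize(a,None,fx=5,fy=5,interpolation=cv2.INTER_CUBIC))
E
```

```text
(no output)
```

View pics/c1.png

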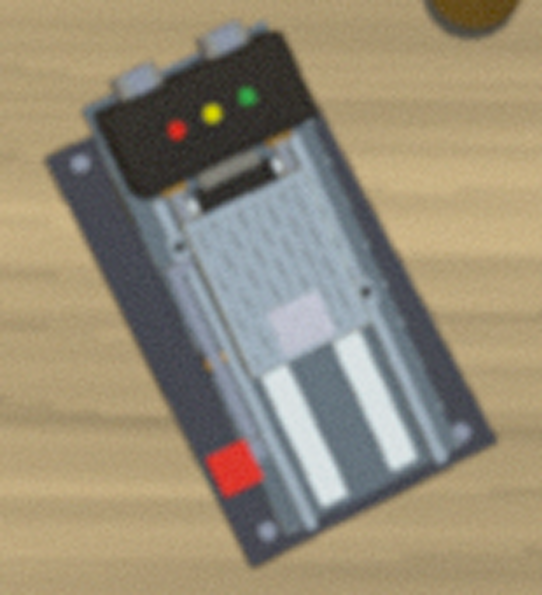

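View pics/c2.png

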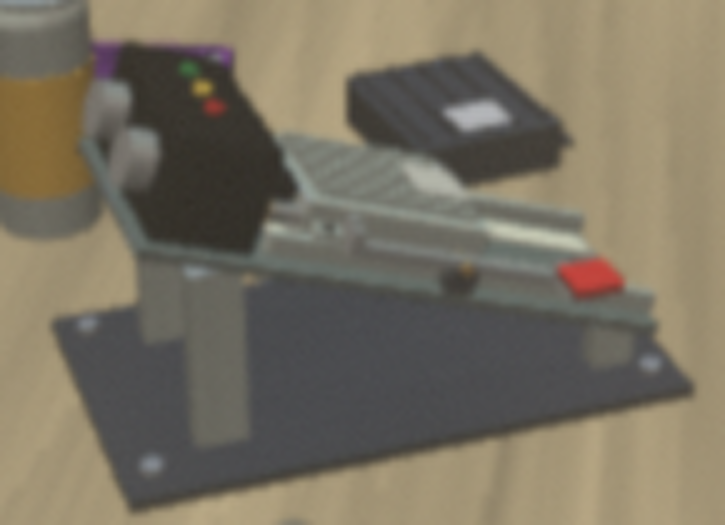

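Crop 1 shows the plate corners at (48,160), (253,567) and (496,440), with the pad centre at (235,468). In crop 2 the plate corners are (133,508), (692,388) and (55,325), and the pad top is at (590,275). I'll fit the dock pose to these.

```bash
cat >> h.py <<'E'
def K(d):
    f=240/np.tan(np.radians(d["vertical_fov"])/2); return f
def proj(d,P):
    q=R.from_rotvec(d["orientation"]).inv().apply(np.atleast_2d(P)-d["origin"])
    return np.c_[q[:,0],q[:,1]]/q[:,2:]*K(d)+[d["cx"],d["cy"]]
def ray(d,uv,z):
    v=R.from_rotvec(d["orientation"]).apply([(uv[0]-d["cx"])/K(d),(uv[1]-d["cy"])/K(d),1]); return d["origin"]+v*(z-d["origin"][2])/v[2]
E
python3 - <<'E'
from h import *
from scipy.optimize import least_squares
T,S=cam("top"),cam("side")
t=lambda u,v:((np.array([u,v])+.5)/3.5-.5+[260,155])
s=lambda u,v:((np.array([u,v])+.5)/5-.5+[240,195])
c=np.radians(20)
pts=[(T,t(48,160),(.135,.08,.008)),(T,t(253,567),(-.135,.08,.008)),(T,t(496,440),(-.135,-.08,.008)),
(S,s(133,508),(.135,.08,.008)),(S,s(692,388),(-.135,.08,.008)),(S,s(55,325),(.135,-.08,.008))]
pads=[(T,t(235,468)),(S,s(590,275))]
for d,uv,p in pts: print(ray(d,uv,.008))
for d,uv in pads: print("pad",ray(d,uv,.0702))
def W(x,p): return R.from_euler('z',x[2]).apply(p)+[x[0],x[1],0]
def f(x):
    r=[proj(d,W(x,p))[0]-uv for d,uv,p in pts]
    r+=[proj(d,W(x,(x[3]-.0448,.066,.0702)))[0]-uv for d,uv in pads]
    return np.ravel(r)
o=least_squares(f,[.5,0,.4,-.045]); print(o.x,np.round(f(o.x),1))
x=o.x
for n,p in(("pad",(x[3]-.0448,.066,.0702)),("chute0",(x[3],0,.061)),("chute -39",(x[3]-.0366,0,.061-.0133))): print(n,W(x,p))
E
```

```text
[0.68859367 0.10888373 0.008     ]
[ 0.45251737 -0.01245372  0.008     ]
[ 0.52568108 -0.15112511  0.008     ]
[0.68741659 0.12010028 0.008     ]
[ 0.45329463 -0.00387433  0.008     ]
[ 0.75913395 -0.01914771  0.008     ]
pad [ 0.50183566 -0.00084933  0.0702    ]
pad [0.50255238 0.00564796 0.0702    ]
[ 0.60746768 -0.01930268  0.48343143 -0.03941254] [-2.6 -0.6 -0.6  0.9  0.9  0.3 -0.5 -1.7  1.1 -1.7 -1.1 -1.9 -0.4 -0.2
  0.3 -1.3]
pad [ 5.02227338e-01 -9.62031803e-06  7.02000000e-02]
chute0 [ 0.57257162 -0.03762242  0.061     ]
chute -39 [ 0.54016579 -0.05463483  0.0477    ]
```

>>> jog_arm --rows "3.5 -3.1 0 0 0 -0.027 -0.17;3.8 -3.3 0 0 0 0 -0.17;3.8 -3.3 0 0 0 0 -0.17;3.8 -3.3 0 0 0 0 -0.17;3.8 -3.3 0 0 0 0 -0.17"

```text
time: 0.82
position: [0.3769, -0.352, 0.2025]
tool_rot: [3.051, 0.748, -0.0]
ft_force: [0.8, 0.9, -0.3]
grip_width: 0.6
grip_force: 0.0
```

>>> jog_arm --rows "3.8 -3.3 0 0 0 0 -0.17;3.8 -3.3 0 0 0 0 -0.17;3.8 -3.3 0 0 0 0 -0.17;3.8 -3.3 0 0 0 0 -0.17;0 0 0 0 0 0 -0.17"

```text
time: 1.45
position: [0.4517, -0.1618, 0.2028]
tool_rot: [-3.048, -0.76, -0.002]
ft_force: [0.7, -1.0, 0.2]
grip_width: 0.583
grip_force: 0.0
```

>>> jog_arm --rows "4 -2.9 0 0 0 0 -0.17;4 -2.9 0 0 0 0 -0.17;4 -2.9 2 0 0 0 -0.17;0 0 4 0 0 0 -0.17;0 0 3 0 0 0 -0.17"

```text
time: 2.08
position: [0.5158, -0.0343, 0.1109]
tool_rot: [3.051, 0.748, -0.002]
ft_force: [-1.0, 0.3, -0.7]
grip_width: 0.588
grip_force: 0.0
```

>>> jog_arm --rows "0 0 0 0 0 0 -0.17;0 0 0 0 0 0 -0.17"

```text
time: 2.33
position: [0.5172, -0.0345, 0.1137]
tool_rot: [3.051, 0.746, 0.002]
ft_force: [0.9, -0.3, -0.1]
grip_width: 0.589
grip_force: 0.0
```

```bash
python3 - <<'E'
from h import *
s=ctrl.get_state(); print(s["position"],s["tool_rot"],s["grip_width"])
T,S=cam("top"),cam("side")
a=cv2.resize(S["img"][160:295,265:415],None,fx=4,fy=4,interpolation=cv2.INTER_CUBIC)
b=cv2.resize(T["img"][215:325,290:410],None,fx=4,fy=4,interpolation=cv2.INTER_CUBIC)
cv2.imwrite("pics/c3.png",a); cv2.imwrite("pics/c4.png",b)
Rt=R.from_rotvec(s["tool_rot"])
g=s["grip_width"]*.087/2
for yy in(-g-.0075,0,g+.0075):
    P=s["position"]+Rt.apply([0,yy,0]); print(yy,P,"side c3",(proj(S,P)[0]-[265,160])*4,"top c4",(proj(T,P)[0]-[290,215])*4)
E
```

```text
[ 0.51717412 -0.03452228  0.11367531] [3.05096248e+00 7.46081391e-01 2.15851409e-03] 0.5893048822944871
-0.03313476237981018 [ 0.50188302 -0.00512681  0.11364097] side c3 [376.12007224 280.70439781] top c4 [158.47770864 283.31175522]
0 [ 0.51717412 -0.03452228  0.11367531] side c3 [351.65633244 254.95226373] top c4 [223.82674569 250.04434851]
0.03313476237981018 [ 0.53246522 -0.06391775  0.11370964] side c3 [328.49687754 230.57310534] top c4 [288.76647093 216.98531125]
```

View pics/c3.png

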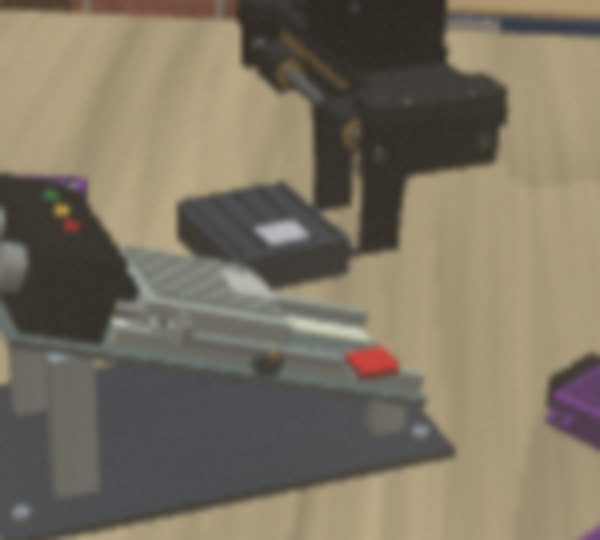

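View pics/c4.png

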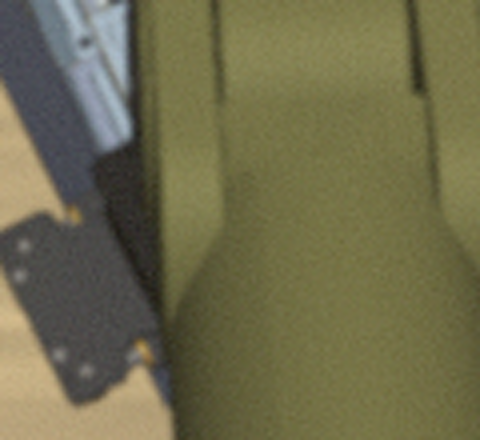

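Crop 3 shows the near fingertip's outer lower edge at about (378,250), while the calibration predicts about (381,286). The pad is at (373,362), almost in line. Crop 4 only shows the gripper body, at about (80,305). I'll check the height mismatch against the body corners.

```bash
python3 - <<'E'
from h import *
s=ctrl.get_state(); S=cam("side");T=cam("top"); print(s["time"],s["position"])
Rt=R.from_rotvec(s["tool_rot"])
for o in[(-.0375,-.095,-.07),(.0375,-.095,-.07),(-.0375,-.095,-.1),(.0095,-.041,0),(-.0095,-.041,0),(.0095,-.041,-.07)]:
    P=s["position"]+Rt.apply(o); print(o,((proj(S,P)[0]-[265,160])*4).round(),((proj(T,P)[0]-[290,215])*4).round())
E
```

```text
2.425 [ 0.51760209 -0.03430687  0.1142047 ]
(-0.0375, -0.095, -0.07) [500. 201.] [ 70. 413.]
(0.0375, -0.095, -0.07) [366. 222.] [-11. 252.]
(-0.0375, -0.095, -0.1) [505. 146.] [ 69. 410.]
(0.0095, -0.041, 0) [366. 289.] [133. 271.]
(-0.0095, -0.041, 0) [397. 284.] [152. 309.]
(0.0095, -0.041, -0.07) [372. 172.] [135. 253.]
```

>>> jog_arm --rows "0 -0.7 1.5 0 0 0 -0.17;0 0 1.5 0 0 0 -0.17;0 0 0.8 0 0 0 -0.17;0 0 0 0 0 0 -0.17;0 0 0 0 0 0 -0.17"

```text
time: 3.15
position: [0.5134, -0.0275, 0.0747]
tool_rot: [3.051, 0.748, 0.0]
ft_force: [-0.2, 0.2, 0.6]
grip_width: 0.587
grip_force: 0.0
```

```bash
python3 - <<'E'
from h import *
s=ctrl.get_state(); print(s["position"],s["tool_rot"],s["grip_width"],s["ft_force"])
S=cam("side")
cv2.imwrite("pics/c5.png",cv2.resize(S["img"][185:285,285:405],None,fx=6,fy=6,interpolation=cv2.INTER_CUBIC))
Rt=R.from_rotvec(s["tool_rot"])
for o in[(.0095,-.041,0),(-.0095,-.041,0),(.0095,.026,0),(-.0095,.026,0)]:
    P=s["position"]+Rt.apply(o); print(o,((proj(S,P)[0]-[285,185])*6).round())
E
```

```text
[ 0.51342411 -0.02754408  0.0746747 ] [3.05121194e+00 7.47948220e-01 4.68140333e-04] 0.5870760712052765 [-0.18940276  0.18485816  0.64596302]
(0.0095, -0.041, 0) [434. 387.]
(-0.0095, -0.041, 0) [481. 379.]
(0.0095, 0.026, 0) [363. 306.]
(-0.0095, 0.026, 0) [407. 298.]
```

View pics/c5.png

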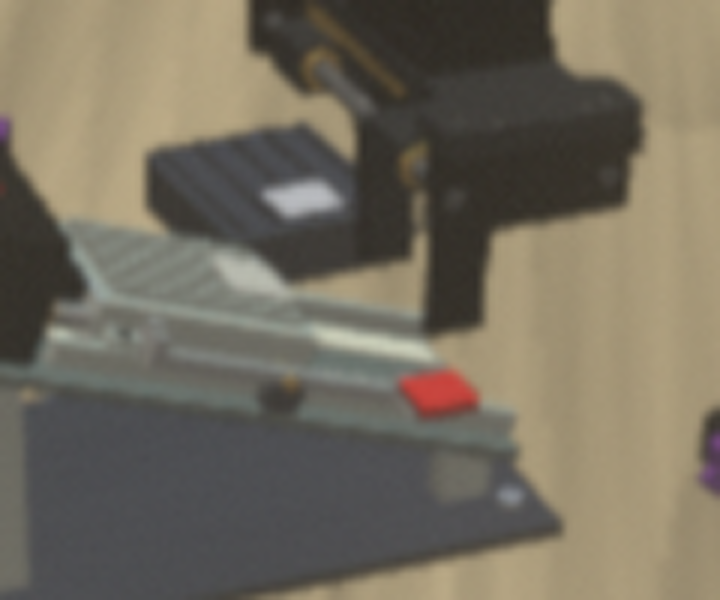

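Crop 5 shows the near fingertip's bottom edge at (425–480, ~330), still well above the pad at (440,392). Laterally it is in line with the pad. The fingers sit about 20 mm higher than reported, so I'll find the contact by force.

>>> jog_arm --rows "0 0 0.4 0 0 0 -0.17;0 0 0.4 0 0 0 -0.17;0 0 0 0 0 0 -0.17"

```text
time: 3.58
position: [0.5128, -0.0276, 0.0661]
tool_rot: [-3.051, -0.748, 0.001]
ft_force: [0.2, 0.7, 0.5]
grip_width: 0.58
grip_force: 0.0
```

>>> jog_arm --rows "0 0 0.4 0 0 0 -0.17;0 0 0.3 0 0 0 -0.17;0 0 0 0 0 0 -0.17"

```text
time: 3.95
position: [0.5128, -0.0275, 0.0592]
tool_rot: [-3.051, -0.748, 0.001]
ft_force: [0.4, 0.4, 0.2]
grip_width: 0.586
grip_force: 0.0
```

```bash
python3 - <<'E'
from h import *
s=ctrl.get_state(); print(s["position"],s["ft_force"])
S=cam("side")
cv2.imwrite("pics/c6.png",cv2.resize(S["img"][185:285,285:405],None,fx=6,fy=6,interpolation=cv2.INTER_CUBIC))
E
```

```text
[ 0.51284289 -0.02753978  0.05915623] [0.38102509 0.38858454 0.15954144]
```

View pics/c6.png

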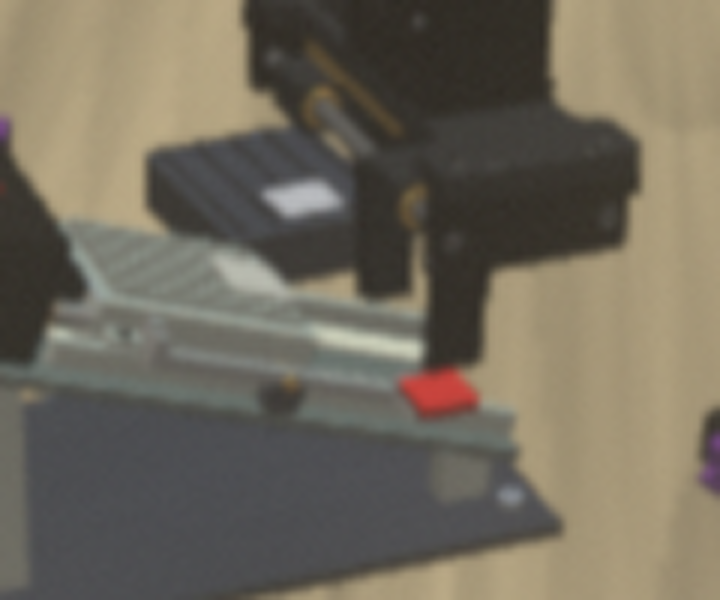

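Crop 6 shows the near tip at (453,366), just above and behind the pad centre at (440,392). There is no contact yet. I'll nudge left 3 mm and step down.

>>> jog_arm --rows "0 -0.3 0.2 0 0 0 -0.17;0 0 0.3 0 0 0 -0.17;0 0 0 0 0 0 -0.17"

```text
time: 4.38
position: [0.5115, -0.0248, 0.0542]
tool_rot: [-3.051, -0.748, 0.001]
ft_force: [-0.3, -0.5, 0.9]
grip_width: 0.584
grip_force: 0.0
```

>>> jog_arm --rows "0 0 0.3 0 0 0 -0.17;0 0 0 0 0 0 -0.17"

```text
time: 4.62
position: [0.5115, -0.0249, 0.0512]
tool_rot: [-3.051, -0.748, 0.001]
ft_force: [-0.1, 0.1, 0.8]
grip_width: 0.585
grip_force: 0.0
```

>>> jog_arm --rows "0 0 0.2 0 0 0 -0.17;0 0 0 0 0 0 -0.17"

```text
time: 4.88
position: [0.512, -0.0249, 0.0498]
tool_rot: [3.051, 0.748, 0.0]
ft_force: [-0.7, -0.5, 3.2]
grip_width: 0.585
grip_force: 1.3
```

```bash
python3 - <<'E'
from h import *
s=ctrl.get_state(); print(s["position"],s["ft_force"])
S=cam("side")
cv2.imwrite("pics/c7.png",cv2.resize(S["img"][205:285,295:395],None,fx=7,fy=7,interpolation=cv2.INTER_CUBIC))
E
```

```text
[ 0.51199744 -0.02490631  0.04984513] [-0.68844669 -0.4652007   3.21664794]
```

View pics/c7.png

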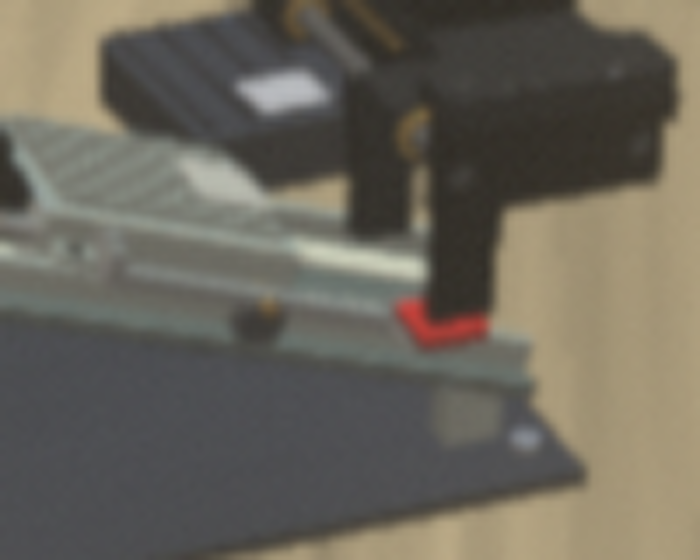

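Crop 7 shows the near fingertip resting on the red pad at (450,320), with light contact of 3 N. The far finger is in the chute at (378,230), ahead of the ECU. Now I'll press.

>>> jog_arm --rows "0 0 0.3 0 0 0 -0.17;0 0 0.3 0 0 0 -0.17;0 0 0.2 0 0 0 -0.17;0 0 0 0 0 0 -0.17;0 0 0 0 0 0 -0.17" --force 20

```text
time: 5.55
position: [0.5122, -0.0247, 0.0424]
tool_rot: [3.051, 0.747, 0.001]
ft_force: [-3.1, -0.4, 7.5]
grip_width: 0.585
grip_force: 4.9
```

```bash
python3 - <<'E'
from h import *
s=ctrl.get_state(); print(s["position"],s["ft_force"])
S=cam("side")
cv2.imwrite("pics/c8.png",cv2.resize(S["img"][205:285,295:395],None,fx=7,fy=7,interpolation=cv2.INTER_CUBIC))
E
```

```text
[ 0.51222454 -0.0247455   0.04236821] [-3.0748902  -0.44009608  7.45477675]
```

View pics/c8.png

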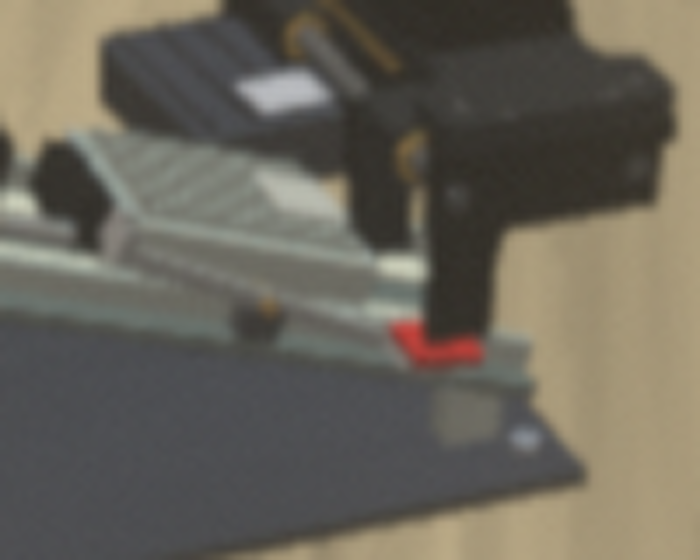

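Crop 8 shows the pad pressed down at (440,350) and the ECU popped off the plug. Its front edge, around (375,255), rests against the far finger. I'll hold still for 0.6 s and check that nothing moves.

>>> jog_arm --rows "0 0 0 0 0 0 -0.17;0 0 0 0 0 0 -0.17;0 0 0 0 0 0 -0.17;0 0 0 0 0 0 -0.17;0 0 0 0 0 0 -0.17"

```text
time: 6.22
position: [0.5122, -0.0247, 0.0424]
tool_rot: [3.051, 0.747, 0.001]
ft_force: [-2.0, -0.1, 7.5]
grip_width: 0.586
grip_force: 4.9
```

```bash
python3 - <<'E'
from h import *
a=cv2.imread("pics/c8.png"); S=cam("side")
b=cv2.resize(S["img"][205:285,295:395],None,fx=7,fy=7,interpolation=cv2.INTER_CUBIC)
g=lambda i:cv2.cvtColor(i,cv2.COLOR_BGR2GRAY).astype(np.float32)[120:320,20:390]
print("ECU shift px",cv2.phaseCorrelate(g(a),g(b)), ctrl.get_state()["position"],ctrl.get_state()["ft_force"])
E
```

```text
ECU shift px ((0.5167527704952022, -0.0008694934472117666), 0.8683357067871094) [ 0.5122134  -0.02478845  0.04234174] [-2.39576908 -0.94783129  8.01395925]
```

```bash
python3 -c "
from bench import ticket
print(ticket.close_job())"
```

```text
the job is handed in; nothing more can be done
None
```

I handed the job in at about 6.3 s with one finger holding the tab about 8 mm down and the other holding the popped ECU still on the chute; no verdict came back, and nothing touched the bystanders that I saw.

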